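# Seal the wide-mouth jar

## Robot

A 6-joint arm with a two-finger parallel gripper is mounted at the origin on the work surface; the furniture and walls round the work are solid. World frame = base frame: x ahead of the robot, y to its left, z up, the work surface at z = 0. Lengths are in m, angles in rad, forces in N, time in s.
With the tool pointing down it reaches from about 0.35 to 0.775 m from the base axis. Payload 5.5 kg.
Tool frame: the origin (TCP) lies between the finger pads, 19 mm behind the fingertips; this is the grasp point; z points along the fingers, y is the line along which they close (so a half turn about z gives the same grasp; the last joint's range is limited). The gripper opens to 85 mm and grips with 20 to 120 N. Pads are 22 mm wide; open, the fingers measure 114 mm over their backs; the gripper's body (76 mm by 85 mm) begins 54 mm behind the grasp point. The pads swing forward as they close: fully open they stand 13 mm farther back than shut.
Start: joints at [-1.447, 0.313, 0.046, 1.304, 0, 1.431], TCP at [0.15, -0.555, 0.25] pointing down, gripper open.
Joint ranges: [-2.76, 2.76], [-0.86, 1.69], [-1.03, 1.26], [-2.2, 2.34], [-1.47, 1.5], [-3.14, 3.14]. Speed limits (rad/s): [2.57, 2.57, 3.14, 3.14, 3.14, 3.14].

## Interface

Orientations are given as a unit quaternion [w, x, y, z].
In Python, from workcell import env, camrig, sensors gives the robot as it stands (env), with the cameras (camrig) and the readings (sensors).
- The arm moves only by the tool jog_arm, called after "Call:" as name(argument=value, ...) on one line, values as JSON. Schema: {"type":"object","properties":{"deltas":{"type":"array","items":{"type":"array","prefixItems":[{"type":"array","items":{"type":"number"},"minItems":3,"maxItems":3},{"type":"array","items":{"type":"number"},"minItems":3,"maxItems":3}],"minItems":2,"maxItems":2},"minItems":1,"maxItems":8},"jaw":{"type":"number"},"clamp_n":{"type":"number"},"only":{"type":"string"},"quiet":{"type":"boolean"},"lines":{"type":"string"}},"required":["deltas"],"additionalProperties":false}. deltas is a list of rows, 1 to 8 of them, each written [[dx, dy, dz], [rx, ry, rz]]: dx, dy, dz in fractions of the full range, 1 being 50 cm, then a rotation vector rx, ry, rz in fractions of the full range, 1 being 180 degrees; each row is the pose to reach, as a shift and turn from the pose commanded when the call began, along the tool's axes at that moment; what a row does not reach only later rows make up. A row lasts 1/8 s, in which the tool goes at most 0.0625 m and 0.188 rad, less where a joint would pass 70% of its speed; a pose out of reach is approached as far as the arm can. jaw is the finger opening in m, set as the call begins (left out keeps the last). The fingers move at their own pace and stop on an object; clamp_n is the grip in N (left out, the last holds). Time passes only in rows, so rows that do not move let the fingers close. The tool returns the time, the measured TCP pose, the force, the opening and the grip force at its end. only (a regular expression) keeps the lines of the reply that match it, lines (a string "A,B") keeps lines A to B, and quiet returns only ok. Shift and turn numbers lie between -1 and 1, and a call with a number outside is refused. Input that does not fit is refused with a message, and nothing moves.
- sensors.get_state(): the state, without advancing time (a new reading comes with each control period).
- camrig.read_camera(name): name is "scene" or "top" or "wrist"; returns a dict with "image" (400x640x3 uint8, red, green, blue), "K" (3x3 intrinsics, pixels), "R" (3x3) and "t" (3): a world point X has camera coordinates R X + t. Camera axes: x right, y down, z forward; pixel columns grow to the right and rows downward; lengths in m; the calibration is good to about 2 mm. A picture is of the moment at which its call begins. There is no depth.
- env.hand_in(): hands the job in; it is judged then, once.
The state is a dict: "clock": time; "joint_pos": joint angles; "qvel": joint speeds; "tau": joint torques, N m; "tcp_pos": TCP position; "orientation": TCP orientation; "wrist_force": force on the tool from outside, world axes, zero at the start; "ft_torque": the same for the moment, N m; "finger_gap": finger opening in m; "grip_force": force on a finger pad.
Only numpy, scipy, OpenCV 4.12 (cv2) and the standard library are available. Lean on these libraries where they do the work, as an engineer would, in place of code of your own. Each camera call takes 0.05 s, during which the arm holds its last target. There are 200 camera calls.

## Task

Two amber jars stand in the grey bottle holder, both with their black screw caps left loose. Screw the cap of the wide-mouth jar (the one with the larger cap) fully shut, clockwise seen from above until it stops, then let go of it. Leave the cap of the narrow-mouth jar as it is, since that one must stay vented.

Things in the scene. Friction and masses are not known exactly. Their poses are not given: they have to be found in the camera images.
- wide_jar_cap (a joint): turn of the wide-mouth jar's screw cap about the jar's upright axis, rad: 0 fully shut (hard stop), larger is looser (counterclockwise from above), to 1.45; starts at 0.9 to 1.3. The cap is captive, does not rise, drags lightly (0.1 N m); a 40 N grip turns it and slips at the stop. Shut, the white rib on the lid points the same way as the white upright mark on the jar's wall
- wide_grip (a point): on the axis of the wide jar's cap, 6 mm under its flat top: the TCP goes here to grip, from above, in any direction. Round ribbed black cap, 50 mm across, 26 mm high, from 78 to 104 mm above the bench. Below it the amber jar's shoulder widens from 47 mm across at 70 mm height to 58 mm at 58 mm. Axes turn with the cap: z up, white rib along -x
- narrow_rib (a point): outer end of the white rib on the narrow-mouth jar's lid, at the rim, 16 mm from that cap's axis, which lies along this point's own +x; z up. This black cap is 32 mm across, top also 104 mm above the bench; the amber jar is 58 mm across as the other. It turns as easily as the other and is to be left alone
- holder: grey bottle holder block, 90 x 230 x 30 mm (x, y, z), fixed to the bench; origin at the centre of its underside. The two jars are held fast in its round wells, at y = +55 and -55 mm, either jar in either well; they neither turn nor lift

How it is judged:
At the end, for the whole second after the job is handed in: the wide-mouth jar's cap is within 0.17 rad (10 degrees) of fully shut and released, and the narrow-mouth jar's cap has turned by less than 18 degrees (its rib's end moved less than 5 mm) (value of joint wide_jar_cap below 0.17 rad and distance of narrow_rib from where it was at the start of the episode below 0.005 m); the robot touches nothing.
It fails at once if the narrow-mouth jar's cap is turned by more than 18 degrees (its rib's end moves more than 5 mm) (distance of narrow_rib from where it was at the start of the episode above 0.005 m).
It also fails if it takes over 32 s, if anything falls off the work surface, if the arm or the gripper's body presses on something with over 40 N, if the wrist force passes 120 N, or if a joint passes its speed limit or range.

## Working session

There is one attempt and no reset: what is moved stays moved. The work goes in short steps, Python scripts to look and compute and a tool call to move; the robot and the scene stay as the last step left them, time stands still between calls to the robot, and variables do not carry over. Pictures are saved under pics/ and viewed, at most 10 in all, crops included, and the job is handed in when it is done.

```bash
mkdir -p pics
```

Run:
```python
from workcell import env, camrig, sensors
import cv2
for n in ("top","scene"):
    c=camrig.read_camera(n); cv2.imwrite(f"pics/{n}0.png",c["image"][:,:,::-1]); print(n,c["K"].round(1).tolist(),c["R"].round(3).tolist(),c["t"].round(3).tolist())
s=sensors.get_state();print(s["clock"],s["tcp_pos"],s["orientation"],s["finger_gap"])
```

```text
top [[402.5, 0.0, 320.4], [0.0, 402.5, 201.6], [0.0, 0.0, 1.0]] [[0.007, -1.0, -0.004], [-0.998, -0.007, -0.07], [0.07, 0.004, -0.998]] [-0.006, 0.55, 0.916]
scene [[494.5, 0.0, 322.4], [0.0, 494.5, 207.1], [0.0, 0.0, 1.0]] [[0.889, -0.458, 0.019], [-0.279, -0.574, -0.77], [0.364, 0.679, -0.638]] [-0.498, 0.235, 0.7]
0.1 [ 0.14986678 -0.55467245  0.24918814] [-8.45254746e-04  9.91313129e-01  1.31520210e-01  1.11890507e-05] 0.08552654273390738
```

View pics/top0.png

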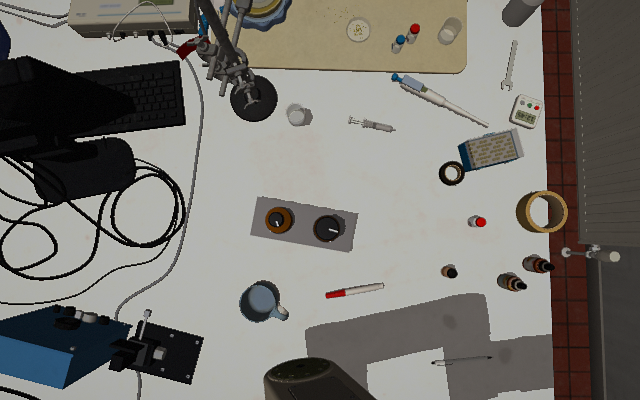

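View pics/scene0.png

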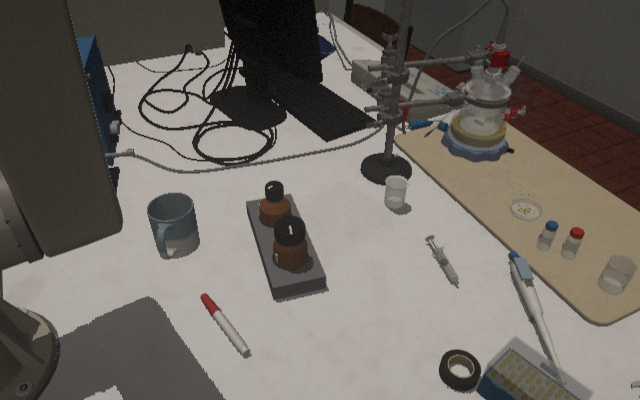

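The holder is at about (304,224) in the top view. The wide cap is the right one at about (328,228), and the narrow one is at (278,219). I'll enlarge both.

Run:
```python
import cv2,numpy as np
a=cv2.imread("pics/top0.png")[185:265,240:370]; b=cv2.imread("pics/scene0.png")[170:300,230:340]
a=cv2.resize(a,None,fx=6,fy=6,interpolation=cv2.INTER_CUBIC)
b=cv2.resize(b,None,fx=4.5,fy=4.5,interpolation=cv2.INTER_CUBIC)
f=lambda m:np.clip(m.astype(float)*1.6,0,255).astype('uint8')
cv2.imwrite("pics/a.png",f(a));cv2.imwrite("pics/b.png",f(b))
```

```text
(no output)
```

View pics/a.png

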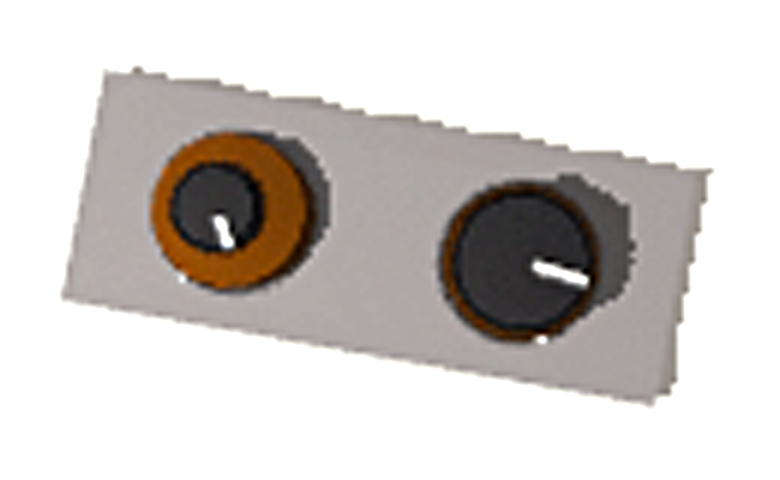

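View pics/b.png

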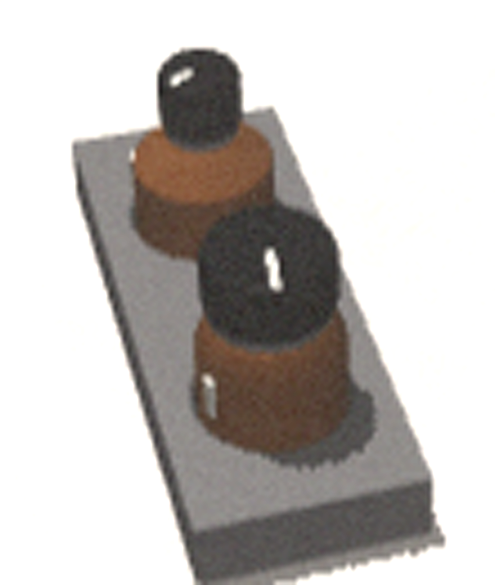

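The top crop shows the wide lid's centre at (522,260), its rib end at (587,281) and the jar's mark at (542,339). The narrow lid's centre is at (216,207).

Create h.py:
```python
from workcell import env, camrig, sensors
import numpy as np
from scipy.spatial.transform import Rotation as Ro
def px(c,u,v,z):
    R,t=c["R"],c["t"]; d=R.T@np.linalg.solve(c["K"],[u,v,1]); o=-R.T@t
    return o+d*(z-o[2])/d[2]
def tool():
    s=sensors.get_state(); w,x,y,z=s["orientation"]; return s["tcp_pos"],Ro.from_quat([x,y,z,w]),s
```

Run:
```python
from h import *
c=camrig.read_camera("top")
f=lambda a,b,z:px(c,240+(a+.5)/6-.5,185+(b+.5)/6-.5,z)
w=f(522,260,.104);r=f(587,281,.104);m=f(542,339,.045);n=f(216,207,.104);nm=f(183,278,.05)
ang=lambda p,q:np.arctan2(q[1]-p[1],q[0]-p[0])
print("wide",w,"rib",ang(w,r),"mark",ang(w,m),np.linalg.norm((m-w)[:2]),"narrow",n,np.linalg.norm((n-w)[:2]),"axis",ang(w,n))
h=[f(105,72,.03),f(710,170,.03),f(655,402,.03),f(64,298,.03)];print(np.round(h,3))
p,R,s=tool();print(p,R.as_matrix().round(3).tolist())
t=w.copy();t[2]=.098;print("tool delta",R.inv().apply(t-p))
```

```text
wide [ 0.48826485 -0.01552057  0.104     ] rib -1.8757531585205056 mark -2.8631799137511695 0.030317219585576344 narrow [0.50608748 0.09207427 0.104     ] 0.10906097753712608 axis 1.406641169959383
[[ 0.559  0.144  0.03 ]
 [ 0.523 -0.088  0.03 ]
 [ 0.435 -0.067  0.03 ]
 [ 0.473  0.158  0.03 ]]
[ 0.1498935  -0.55474948  0.24929907] [[0.965, 0.261, -0.0], [0.261, -0.965, 0.001], [0.0, -0.001, -1.0]]
tool delta [ 0.46726168 -0.43210657  0.15200272]
```

The rows are not in the units I measure in: shifts go in shares of 50 cm and turns go in shares of 180 degrees. I convert before sending: 0.32 m / 0.5 = 0.64, 0.04 m / 0.5 = 0.08, -1.2 rad / 3.1416 = -0.382.

Call:
jog_arm(deltas=[[[0.08, -0.074, 0], [0, 0, -0.0477]], [[0.16, -0.148, 0], [0, 0, -0.0955]], [[0.24, -0.222, 0], [0, 0, -0.1432]], [[0.32, -0.296, 0], [0, 0, -0.191]], [[0.4, -0.37, 0], [0, 0, -0.2387]], [[0.48, -0.444, 0], [0, 0, -0.2865]], [[0.56, -0.518, 0], [0, 0, -0.3342]], [[0.64, -0.592, 0], [0, 0, -0.382]]], jaw=0.085, clamp_n=40)

```text
clock: 1.15
tcp_pos: [0.3823, -0.1843, 0.25]
orientation: [0.0, 0.742, 0.67, 0.0]
wrist_force: [1.1, -0.4, -0.0]
finger_gap: 0.0849
grip_force: 0.0
```

Run:
```python
from h import *
p,R,s=tool();print(s["joint_pos"].round(2) if hasattr(s["joint_pos"],"round") else s["joint_pos"]);print(R.inv().apply(np.array([.4883,-.0155,.25])-p))
```

```text
[-0.64  0.02 -0.31  1.24 -0.    1.03]
[ 1.78770898e-01  8.82358759e-02 -4.51962595e-05]
```

In the tool's units: 0.179 m / 0.5 = 0.358, 0.135 m / 0.5 = 0.27, -0.6 rad / 3.1416 = -0.191.

Call:
jog_arm(deltas=[[[0.09, 0.044, 0], [0, 0, -0.0477]], [[0.18, 0.088, 0], [0, 0, -0.0955]], [[0.27, 0.132, 0], [0, 0, -0.1432]], [[0.358, 0.176, 0], [0, 0, -0.191]], [[0.358, 0.176, 0.06], [0, 0, -0.191]], [[0.358, 0.176, 0.06], [0, 0, -0.191]], [[0.358, 0.176, 0.06], [0, 0, -0.191]]])

```text
clock: 2.02
tcp_pos: [0.4881, -0.0177, 0.2204]
orientation: [-0.0, 0.514, 0.858, -0.0]
wrist_force: [0.1, -0.3, 0.3]
finger_gap: 0.0851
grip_force: 0.0
```

Run:
```python
from h import *
import cv2
p,R,s=tool();print(s["joint_pos"],R.inv().apply(np.array([.4883,-.0155,.098])-p))
c=camrig.read_camera("wrist");q=c["K"]@(c["R"]@np.array([.4883,-.0155,.104])+c["t"]);print(q/q[2])
cv2.imwrite("pics/w1.png",c["image"][:,:,::-1])
```

```text
[-2.00703186e-01  1.58157306e-01 -2.28139205e-01  1.18472843e+00
 -1.53065315e-04  8.77847008e-01] [0.00184994 0.00124673 0.12244791]
[322.57300077 199.40067403   1.        ]
```

View pics/w1.png

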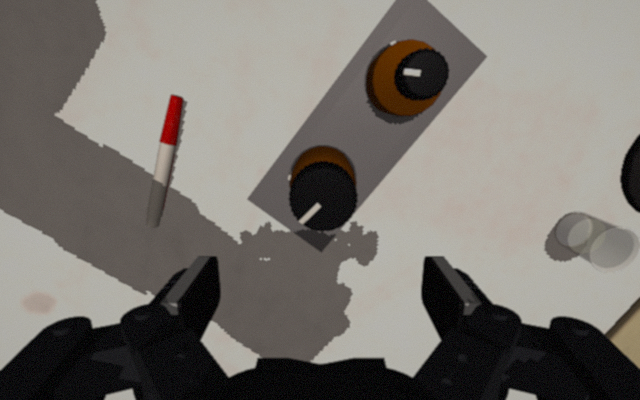

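The wide lid appears at (323,196), against a prediction of (323,199). They agree to about 2 mm, so I'll split the difference. The fingers straddle the cap symmetrically.

In the tool's units: 0.122 m / 0.5 = 0.244, 0.11 m / 0.5 = 0.22.

Call:
jog_arm(deltas=[[[0.006, 0.002, 0.06], [0, 0, 0]], [[0.006, 0.002, 0.12], [0, 0, 0]], [[0.006, 0.002, 0.18], [0, 0, 0]], [[0.006, 0.002, 0.22], [0, 0, 0]], [[0.006, 0.002, 0.244], [0, 0, 0]], [[0.006, 0.002, 0.244], [0, 0, 0]], [[0.006, 0.002, 0.244], [0, 0, 0]]])

```text
clock: 2.95
tcp_pos: [0.4885, -0.0146, 0.099]
orientation: [0.001, 0.513, 0.858, 0.0]
wrist_force: [1.0, -1.0, 0.1]
finger_gap: 0.0848
grip_force: 0.0
```

Call:
jog_arm(deltas=[[[0, 0, 0], [0, 0, 0]], [[0, 0, 0], [0, 0, 0]], [[0, 0, 0], [0, 0, 0]], [[0, 0, 0], [0, 0, 0]], [[0, 0, 0], [0, 0, 0]], [[0, 0, 0], [0, 0, 0]]], jaw=0.04, clamp_n=40)

```text
clock: 3.7
tcp_pos: [0.4883, -0.0143, 0.0989]
orientation: [0.001, 0.513, 0.858, 0.0]
wrist_force: [-1.7, 0.7, 5.3]
finger_gap: 0.0484
grip_force: 40.8
```

In the tool's units: 0.85 rad / 3.1416 = 0.2706.

Call:
jog_arm(deltas=[[[0, 0, 0], [0, 0, 0.0382]], [[0, 0, 0], [0, 0, 0.0764]], [[0, 0, 0], [0, 0, 0.1146]], [[0, 0, 0], [0, 0, 0.1528]], [[0, 0, 0], [0, 0, 0.191]], [[0, 0, 0], [0, 0, 0.2228]], [[0, 0, 0], [0, 0, 0.2546]], [[0, 0, 0], [0, 0, 0.2706]]])

```text
clock: 4.7
tcp_pos: [0.4896, -0.0142, 0.099]
orientation: [0.001, 0.822, 0.57, 0.002]
wrist_force: [2.5, 0.6, 1.6]
finger_gap: 0.0488
grip_force: 40.9
```

```bash
python3 -c "
from h import *
print(tool()[2]['ft_torque'])"
```

```text
[ 0.17351545 -0.55649193  0.09820868]
```

In the tool's units: 0.34 rad / 3.1416 = 0.1082.

Call:
jog_arm(deltas=[[[0, 0, 0], [0, 0, 0.0191]], [[0, 0, 0], [0, 0, 0.0382]], [[0, 0, 0], [0, 0, 0.0573]], [[0, 0, 0], [0, 0, 0.0764]], [[0, 0, 0], [0, 0, 0.0955]], [[0, 0, 0], [0, 0, 0.1082]]])

```text
clock: 5.45
tcp_pos: [0.4915, -0.0128, 0.0992]
orientation: [0.0, 0.906, 0.424, 0.004]
wrist_force: [11.0, 10.7, -2.0]
finger_gap: 0.0481
grip_force: 41.6
```

Run:
```python
from h import *
import cv2
print(tool()[2]['ft_torque'])
```

```text
[ 1.94477123 -2.24310401  0.91886252]
```

The torque has risen from 0.1 to 0.92 N m, so the cap is at its stop. I'll release, lift and look.

Call:
jog_arm(deltas=[[[0, 0, 0], [0, 0, 0]], [[0, 0, 0], [0, 0, 0]], [[0, 0, 0], [0, 0, 0]], [[0, 0, 0], [0, 0, 0]], [[0, 0, 0], [0, 0, 0]]], jaw=0.085)

```text
clock: 6.08
tcp_pos: [0.4877, -0.0144, 0.0979]
orientation: [0.0, 0.906, 0.423, -0.0]
wrist_force: [-0.5, -0.1, -0.3]
finger_gap: 0.0851
grip_force: 0.0
```

Call:
jog_arm(deltas=[[[0, 0, -0.06], [0, 0, 0]], [[0, 0, -0.12], [0, 0, 0]], [[0, 0, -0.18], [0, 0, 0]], [[0, 0, -0.24], [0, 0, 0]], [[0, 0, -0.24], [0, 0, 0]], [[0, 0, -0.24], [0, 0, 0]]])

```text
clock: 6.82
tcp_pos: [0.4874, -0.0142, 0.2173]
orientation: [-0.0, 0.906, 0.423, -0.0]
wrist_force: [-0.2, -0.3, 0.1]
finger_gap: 0.0849
grip_force: 0.0
```

Run:
```python
from h import *
import cv2
a=camrig.read_camera("wrist")["image"][:,:,::-1]
cv2.imwrite("pics/w2.png",a)
b=camrig.read_camera("scene")["image"][170:300,230:340,::-1]
cv2.imwrite("pics/s2.png",cv2.resize(b,None,fx=4.5,fy=4.5,interpolation=cv2.INTER_CUBIC))
```

```text
(no output)
```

View pics/w2.png

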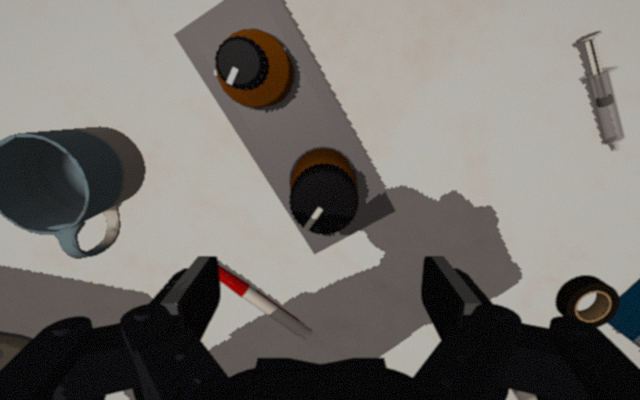

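View pics/s2.png

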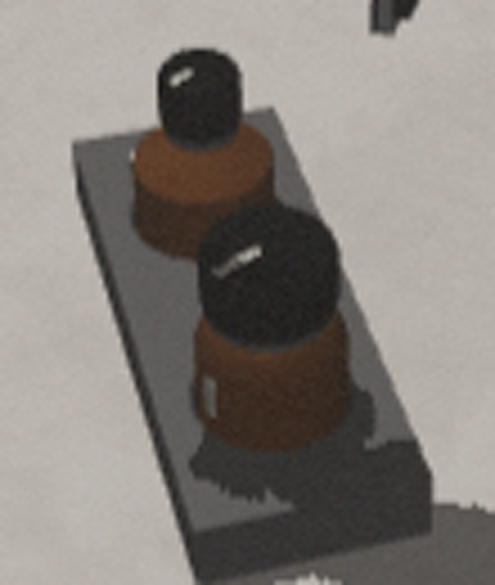

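The rib has turned. In the wrist view it runs from (321,209) to (306,228), and in the scene crop from (260,252) to (215,272). The narrow rib is unchanged. I'll check the angle.

Run:
```python
from h import *
ang=lambda p,q:np.arctan2(q[1]-p[1],q[0]-p[0])
c=camrig.read_camera("wrist");print(ang(px(c,321,209,.104),px(c,306,228,.104)))
c=camrig.read_camera("scene");g=lambda a,b,z:px(c,230+(a+.5)/4.5-.5,170+(b+.5)/4.5-.5,z)
r=g(215,272,.104);print(r,ang(g(260,252,.104),r),ang(np.array([.488,-.015]),r))
for z in(.03,.045,.055):m=g(210,397,z);print(m,ang(np.array([.488,-.015]),m))
```

```text
-2.913305189196536
[ 0.46619376 -0.02085488  0.104     ] -2.9967458359930577 -2.8792834703350816
[ 0.4662491  -0.00871613  0.03      ] 2.860348677906376
[ 0.46098541 -0.02254998  0.045     ] -2.8690680776305246
[ 0.45747629 -0.03177255  0.055     ] -2.639139169564125
```

The rib lies at about -2.9 rad and the jar's mark at about -2.87 rad, so the cap is shut, which fits the stop I felt in the torque. The gripper is clear.

```bash
python3 -c "
from workcell import env, camrig, sensors
print(env.hand_in())"
```

```text
the job is handed in; nothing more can be done
None
```

The wide-mouth jar's cap is screwed shut to its stop and released, with its rib in line with the jar's mark; the narrow cap was not touched, the gripper is clear, and the job was handed in at about 7 s with no verdict returned.

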